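Step the sleeve under the inspection camera and release the shutter

ROBOT

A 6-joint arm with a two-finger parallel gripper is mounted at the origin on a cart in front of the work surface, level with it; the furniture and walls round the work are solid. World frame = base frame: x ahead of the robot, y to its left, z up, the work surface at z = 0. Lengths are in m, angles in rad, forces in N, time in s.
With the tool pointing down it reaches from about 0.375 to 0.975 m from the base axis. Payload 3.8 kg.
Tool frame: the origin (TCP) lies midway between the tips of the shut fingers; the grasp point (between the pads) lies 19 mm behind it; z points along the fingers, y is the line along which they close (so a half turn about z gives the same grasp; the last joint's range is limited). The gripper opens to 88 mm and grips with 3 to 60 N. Pads are 18 mm wide; open, the fingers measure 123 mm over their backs; the gripper's body (75 mm by 187 mm) begins 45 mm behind the grasp point.
Start: joints at [-1.283, 0.264, 1.604, -0, 1.274, -0.037], TCP at [0.215, -0.64, 0.239] pointing down, gripper open.
Joint ranges: [-2.63, 2.63], [-0.94, 2.18], [0.31, 2.57], [-1.31, 4.45], [0, 2.66], [-2.55, 2.55]. Speed limits (rad/s): [2.57, 2.57, 3.14, 3.14, 3.14, 3.14].

INTERFACE

Orientations are given as a rotation vector (axis times angle).
In Python, from cell import manip, inverse_kinematics, cams, order gives the robot as it stands. Calls block until the motion is done:
- manip.move_pose(position, orientation): joint-space move of the TCP to a pose.
- manip.move_linear(position, rate=0.15, rot=None): straight line of the TCP; rot=None keeps the orientation; rate is the mean speed in m/s.
- manip.set_joints(angles): joint-space move.
- manip.set_gripper(opening, force=None): finger opening in m; force is the grip in N (None keeps the last); returns when the fingers have stopped.
- manip.dwell(seconds).
- inverse_kinematics(position, orientation): joint angles nearest the present ones, or None.
- manip.state(): the state.
- cams.capture(name): name is "side" or "top" or "wrist"; returns a dict with "image" (400x640x3 uint8, blue, green, red), "z_map" (400x640 float32, m along the optical axis (not along the pixel's ray), 0 where there is no reading), "intrinsics" (3x3 intrinsics, pixels), "k1" (the pictures are not rectified: a ray, as slopes to the right and down, at radius r is drawn at 1 + k1 r^2 times it, then the intrinsics apply), "position" and "orientation" of the camera in the world; the wrist camera has in their place "T_tool_cam" (4x4, takes a point from camera to tool coordinates, whose origin is the TCP and whose axes are the flange's). Camera axes: x right, y down, z forward; pixel columns grow to the right and rows downward; lengths in m; the calibration is good to about 2 mm. A picture is of the moment at which its call begins: read the wrist's pose just before it.
A pose or a line that the arm cannot do raises manip.IKError and nothing moves.
- order.close_job(): hands the job in; it is judged then, once.
The state is a dict: "clock": time; "joint_pos": joint angles; "joint_velocities": joint speeds; "tau": joint torques, N m; "tool_pos": TCP position; "tcp_rot": TCP orientation; "contact_force": force on the tool from outside, world axes, zero at the start; "moment": the same for the moment, N m; "gripper_width": finger opening in m; "grasp_force": force on a finger pad.
Only numpy, scipy, OpenCV 4.12 (cv2) and the standard library are available. Lean on these libraries where they do the work, as an engineer would, in place of code of your own. Each camera call takes 0.05 s, during which the arm holds its last target. There are 200 camera calls.

TASK

Five specimen mounts and one sleeve stand in the six nests of the inspection camera's turret. Gently push the turret round by its rim tabs, step by step, until it clicks home with the sleeve under the lens, then press the round button on the camera's release box and let it come back up. Pick nothing up: leave the mounts and the sleeve untouched in their nests, and do not shift the things lying about.

Things in the scene. Friction and masses are not known exactly. Their poses are not given: they have to be found in the camera images.
- stand: Fixed inspection camera stand. Origin: on the vertical axis of its turret disc, at bench height; +x points away from the robot (within 0.25 rad), to the lens and the column. Foot: 15 mm high, from 64 mm before the axis to 126 mm behind it, 124 mm wide. Column: 19 mm thick, 0.225 m high, 105 mm behind the axis. The turret is open from above on its near (-x) side.
- turret_hub (a point): Centre of the top face of the turret disc (144 mm across, 8 mm thick), 32 mm above the bench, on the turret's axis; the hub nut rises 21 mm higher. Six round nests stand on the disc at 60 degree steps, 48 mm from the axis: rims 38 mm outside, 32 mm inside, 6 mm high, floor = the disc's top. The parts turn with the disc.
- tab (a point): Middle of one of six identical straight black tabs that stick out radially from the disc midway between the nests; 36 mm above the bench, 88 mm from the axis; turns with the disc. Each is 8 mm thick along the rim and reaches from 74 to 102 mm from the axis and 26 to 46 mm above the bench. Pushing a flank sideways turns the disc, either way. The space beyond the rim between tabs is free above the foot.
- tabs: The six tabs together, fixed to the turret disc (see tab). Origin: on the turret's axis, 24 mm above the bench; turns with the disc.
- turret (a joint): Angle of the turret, rad, counter-clockwise from above; several turns either way; 0 at the start. Click stops at every multiple of 1.0472 (60 degrees). In the stand's frame, from +x counter-clockwise, nests lie at it + 0, 60, .. 300 degrees, tabs at it + 30, 90, .. 330. About 2 N at a tab pushes it over; past half way it pulls itself into the next stop, before that it falls back.
- lens_spot (a point): Point on the lens axis at the height of the nest floors (32 mm above the bench), 48 mm behind the turret's axis. The nest here is under the lens. Above it hangs the camera: ring light 54 mm across, 104 to 121 mm above the bench, then lens and camera body 44 mm square, up to 0.23 m.
- sleeve: Brass sleeve, the only one on the turret: a short open tube, 30 mm outside, 18 mm high, with a wide through hole. Origin: centre of its underside, on its nest's floor. Stands loosely in one of the five nests that are not under the lens at the start, and travels with the turret.
- mount_a: Specimen mount: solid black puck, 30 mm across, 16 to 19 mm high, a small metal section set in its flat top; stands loosely in a nest of the turret, under the lens at the start. Origin: centre of its underside
- mount_b: Specimen mount: solid black puck, 30 mm across, 16 to 19 mm high, a small metal section set in its flat top; stands loosely in a nest of the turret. Origin: centre of its underside
- mount_c: Specimen mount: solid black puck, 30 mm across, 16 to 19 mm high, a small metal section set in its flat top; stands loosely in a nest of the turret. Origin: centre of its underside
- mount_d: Specimen mount: solid black puck, 30 mm across, 16 to 19 mm high, a small metal section set in its flat top; stands loosely in a nest of the turret. Origin: centre of its underside
- mount_e: Specimen mount: solid black puck, 30 mm across, 16 to 19 mm high, a small metal section set in its flat top; stands loosely in a nest of the turret. Origin: centre of its underside
- release_box: Fixed grey box, 62x92 mm, 22 mm high, with the round button on it. Origin: centre of its underside.
- release (a joint): Travel of the button, m: 0 up, 0.005 fully down; spring return, about 5 N fully down. Counts as pressed beyond 0.0035.
- release_top (a point): Centre of the top of the round black button (26 mm across, on a 42 mm collar): about 43 mm above the bench when up; it is pressed straight down.
- loupe: black pocket magnifier, 34x67x12 mm, lying flat. Bystander; origin at the centre of its underside
- parts_tin: round shallow tin, 64 mm across, 22 mm high. Bystander; origin at the centre of its underside
- v_block: steel V-block, 46x50x40 mm. Bystander; origin at the centre of its underside

How it is judged:
By the outcome, as a careful person would: the job done as asked, in the order asked, and still so for the second after the job is handed in, with the robot touching nothing.
It also fails if it takes over 72 s, if anything falls off the work surface, if the arm or the gripper's body presses on something with over 40 N, if the wrist force passes 120 N, or if a joint passes its speed limit or range.

## Working session

There is one attempt and no reset: what is moved stays moved. The work goes in short steps, each a Python script; the robot and the scene stay as the last script left them, time stands still between calls to the robot, and variables do not carry over. Pictures are saved under pics/ and viewed, at most 10 in all, crops included, and the job is handed in when it is done.

```bash
mkdir -p pics; ls; cat > h.py <<'E'
import numpy as np, cv2
from scipy.spatial.transform import Rotation as R
from cell import manip, inverse_kinematics, cams, order
def rotm(o):
    o=np.array(o,float)
    return o if o.shape==(3,3) else (R.from_quat(o).as_matrix() if o.size==4 else R.from_rotvec(o).as_matrix())
def cap(name):
    s=manip.state(); c=cams.capture(name)
    if name=="wrist":
        T=np.eye(4);T[:3,:3]=rotm(s["tcp_rot"]);T[:3,3]=s["tool_pos"];T=T@np.array(c["T_tool_cam"])
    else:
        T=np.eye(4);T[:3,:3]=rotm(c["orientation"]);T[:3,3]=c["position"]
    c["T"]=T; return c
def ray(c,u,v):
    K=np.array(c["intrinsics"]);d=np.array([(u-K[0,2])/K[0,0],(v-K[1,2])/K[1,1]]);s=d.copy()
    for _ in range(20): s=d/(1+c["k1"]*(s@s))
    return np.array([s[0],s[1],1.])
def atz(c,u,v,z):
    d=c["T"][:3,:3]@ray(c,u,v);p=c["T"][:3,3];return p+d*(z-p[2])/d[2]
def depth(c,u,v):
    return c["T"][:3,3]+c["T"][:3,:3]@(ray(c,u,v)*c["z_map"][int(v),int(u)])
def proj(c,p):
    q=c["T"][:3,:3].T@(np.array(p)-c["T"][:3,3]);s=q[:2]/q[2];s=s*(1+c["k1"]*(s@s))
    K=np.array(c["intrinsics"]);return K[:2,:2]@s+K[:2,2]
E
python3 - <<'E'
from h import *
import pickle
for n in("side","top"):
    c=cap(n);cv2.imwrite(f"pics/{n}0.png",c["image"]);pickle.dump(c,open(f"{n}0.pkl","wb"))
    print(n,c["T"].round(3),c["intrinsics"],c["k1"])
print(manip.state())
E
```

```text
pics
side [[ 0.996 -0.072  0.048  0.463]
 [-0.087 -0.84   0.536 -0.416]
 [ 0.002 -0.538 -0.843  0.851]
 [ 0.     0.     0.     1.   ]] [[415.99664866   0.         320.23153404]
 [  0.         415.99664866 202.56750616]
 [  0.           0.           1.        ]] -0.023863713821786366
top [[-0.007 -0.995  0.103  0.368]
 [-1.     0.008  0.011  0.084]
 [-0.012 -0.103 -0.995  1.402]
 [ 0.     0.     0.     1.   ]] [[482.37001727   0.         319.56827543]
 [  0.         482.37001727 205.78415528]
 [  0.           0.           1.        ]] -0.14791225022562351
{'clock': 0.1, 'joint_pos': array([-1.28291310e+00,  2.64691922e-01,  1.60522177e+00, -2.59594025e-05,
        1.27371412e+00, -3.69152818e-02]), 'joint_velocities': array([-0.00027399, -0.00092289, -0.00186881, -0.00133238, -0.00126892,
        0.00072518]), 'tau': array([ 5.65433529e-04, -5.03615928e+01, -3.58072257e+01,  7.30714062e-02,
        2.32611399e-02, -4.21370339e-05]), 'tool_pos': array([ 0.21520282, -0.63909899,  0.23751147]), 'tcp_rot': array([-3.09826470e+00, -5.07638502e-01,  4.38489330e-04]), 'contact_force': array([0.86758352, 0.70359268, 0.30566842]), 'moment': array([0.00318348, 0.01076699, 0.02037323]), 'grasp_force': 0.0, 'gripper_width': 0.08787047954941067}
```

View pics/top0.png

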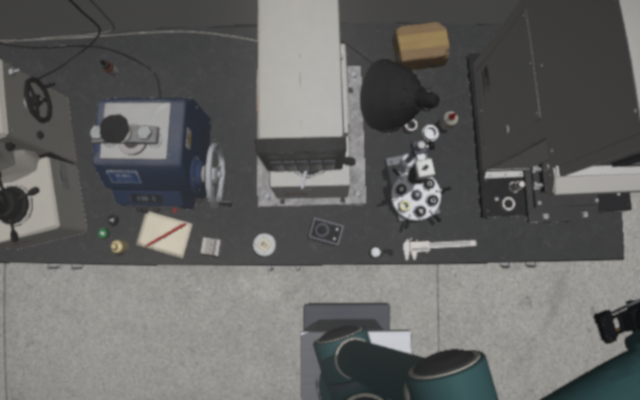

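View pics/side0.png

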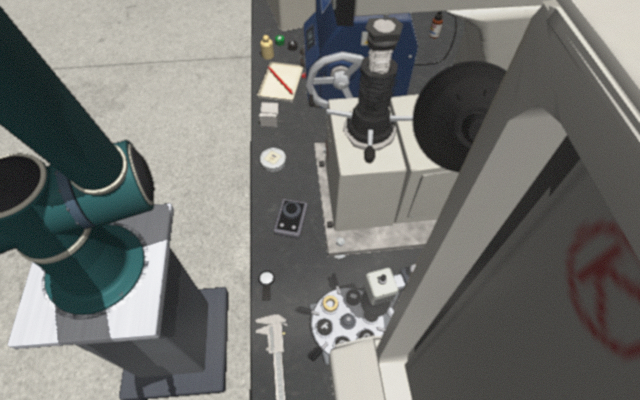

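Top: turret near (415,200), camera at (425,168), release box near (326,231), caliper (440,245). Side: turret at (350,325), brass sleeve at (330,303). I'll zoom in on both.

```bash
python3 - <<'E'
from h import *
import pickle
t=pickle.load(open("top0.pkl","rb"));s=pickle.load(open("side0.pkl","rb"))
a=cv2.resize(t["image"][150:250,370:460],None,fx=4.4,fy=4.4,interpolation=cv2.INTER_CUBIC)[:440]
b=cv2.resize(s["image"][260:370,300:400],None,fx=4,fy=4,interpolation=cv2.INTER_CUBIC)[:440]
cv2.imwrite("pics/crop.png",np.hstack([a,b]))
for u,v in((414,200),):print(atz(t,u,v,.032))
for u,v in((350,325),(330,303)):print(atz(s,u,v,.032),depth(s,u,v))
print(atz(t,330,231,.043),depth(t,330,231),depth(t,326,225),atz(s,291,209,.043),depth(s,291,209))
E
```

```text
[ 0.52365612 -0.17091277  0.032     ]
[ 0.54389808 -0.18559531  0.032     ] [ 0.54282973 -0.18865443  0.04287742]
[ 0.50906683 -0.13770612  0.032     ] [ 0.5091732  -0.13705732  0.03009009]
[0.43638197 0.0710447  0.043     ] [0.43709555 0.07090627 0.02885421] [0.45342262 0.08217775 0.0427185 ] [0.44171506 0.08587438 0.043     ] [0.44165395 0.08728581 0.04072711]
```

View pics/crop.png

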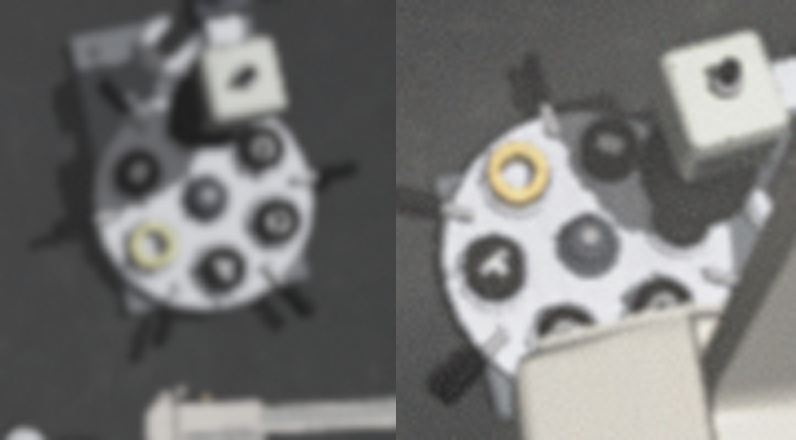

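The sleeve (crop 152,244) is two nests counter-clockwise of the lens, so the turret needs −120°: two pushes to +y on the near side. Next I'll fit the hub and yaw, check the obstacles, and take a wrist view.

```bash
python3 - <<'E'
from h import *
import pickle
t=pickle.load(open("top0.pkl","rb"));s=pickle.load(open("side0.pkl","rb"))
f=lambda x,y,z:atz(t,370+x/4.4,150+y/4.4,z)[:2]
g=lambda x,y,z:atz(s,300+(x-396)/4,260+y/4,z)[:2]
N={60:f(138,173,.05),120:f(152,244,.05),180:f(220,268,.05),240:f(275,221,.05),300:f(258,149,.05)}
M={60:g(608,150,.05),120:g(518,173,.05),180:g(494,267,.05)}
def fit(N):
    A=[];b=[]
    for k,p in N.items():
        a=np.radians(k);c,q=.048*np.cos(a),.048*np.sin(a)
        A+=[[1,0,c,-q],[0,1,q,c]];b+=list(p)
    x=np.linalg.lstsq(np.array(A),np.array(b),rcond=None)[0];print(x.round(4),np.arctan2(x[3],x[2]),np.hypot(x[2],x[3]), (np.array(A)@x-b).round(4))
fit(N);fit(M)
print("tall y<-.2 region:")
v,u=np.mgrid[100:260:3,420:640:3]
P=np.array([depth(t,a,b) for a,b in zip(u.ravel(),v.ravel())]);P=P[(P[:,2]>.06)&(P[:,2]<1.2)]
for y in np.arange(-.9,-.2,.05):
    q=P[abs(P[:,1]-y)<.025]
    if len(q):print(round(y,2),"minx %.3f z %.3f..%.3f"%(q[:,0].min(),q[:,2].min(),q[:,2].max()))
print(np.array(cap("wrist")["T_tool_cam"]).round(3))
for p in([.2,-.45,.3],[.40,-.17,.3]):
    print(inverse_kinematics(p,[-3.14159,0,0]))
E
```

```text
[ 0.5367 -0.1759  0.9601  0.1757] 0.18099513989592309 0.9760306202293629 [ 0.      0.0005  0.      0.      0.0001 -0.0005  0.0004  0.0006 -0.0005
 -0.0006]
[ 0.5394 -0.1809  0.9686  0.1775] 0.18121802752788588 0.9847074548506201 [ 0.0003  0.0002 -0.0003 -0.0005 -0.      0.0003]
tall y<-.2 region:
-0.8 minx 0.491 z 0.072..0.086
-0.75 minx 0.482 z 0.061..0.083
-0.7 minx 0.464 z 0.075..0.128
-0.65 minx 0.456 z 0.082..0.120
-0.6 minx 0.450 z 0.067..0.117
-0.55 minx 0.457 z 0.091..0.118
-0.5 minx 0.457 z 0.073..0.614
-0.45 minx 0.477 z 0.069..0.688
-0.4 minx 0.470 z 0.062..0.689
-0.35 minx 0.470 z 0.061..0.816
-0.3 minx 0.739 z 0.062..0.114
-0.25 minx 0.740 z 0.060..0.083
[[-0.001 -0.952 -0.305  0.08 ]
 [ 1.    -0.001 -0.001 -0.   ]
 [ 0.001 -0.305  0.952 -0.146]
 [ 0.     0.     0.     1.   ]]
[-1.20315847e+00 -1.20538751e-01  1.90207897e+00  9.75310048e-07
  1.36005491e+00  3.67637655e-01]
[-4.59194499e-01 -2.40049667e-01  2.00181467e+00  2.42274690e-06
  1.37982883e+00  1.11160137e+00]
```

```bash
cat >> h.py <<'E'
def ori(th): return (R.from_euler("z",th)*R.from_euler("x",np.pi)).as_rotvec()
HUB=np.array([.538,-.178]);YAW=.181
E
python3 - <<'E'
from h import *
import pickle
t=pickle.load(open("top0.pkl","rb"))
v,u=np.mgrid[60:260:3,330:400:3]
P=np.array([depth(t,a,b) for a,b in zip(u.ravel(),v.ravel())])
for lo,hi in((.06,.1),(.1,1.2)):
    q=P[(P[:,2]>lo)&(P[:,2]<hi)&(P[:,0]<.62)]
    if len(q):print(lo,"min x,y",q.min(0),"max",q.max(0))
manip.set_gripper(0)
manip.move_linear([.2,-.45,.30],rate=.25)
manip.move_pose([.43,-.17,.27],ori(np.pi))
c=cap("wrist");cv2.imwrite("pics/w1.png",c["image"]);pickle.dump(c,open("w1.pkl","wb"))
c=cap("top");pickle.dump(c,open("top1.pkl","wb"))
s=manip.state();print(s["clock"],s["tool_pos"],s["joint_pos"],s["contact_force"],s["gripper_width"])
E
```

```text
0.06 min x,y [0.53240826 0.02941075 0.08734009] max [0.53300418 0.07058939 0.09041636]
0.1 min x,y [0.52131603 0.01656514 0.12933198] max [0.61750806 0.07623955 0.69667225]
4.275 [ 0.42993274 -0.17055999  0.26993982] [-4.31420656e-01 -1.66816011e-01  1.99682034e+00 -1.53878173e-04
  1.31173902e+00 -2.00084146e+00] [-0.49072123 -1.42123548 -1.11604442] 0.0003200320080784862
```

View pics/w1.png

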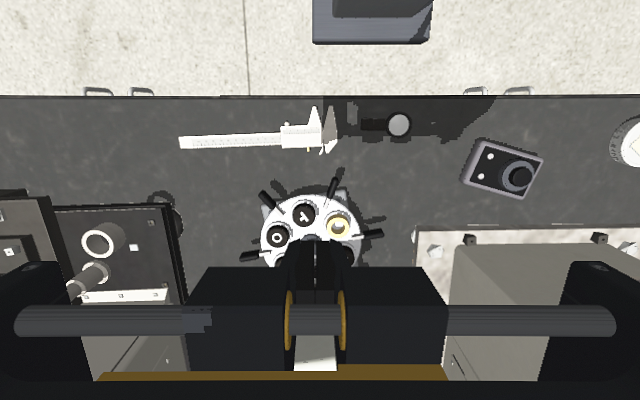

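Wrist view: sleeve (340,226), mounts (305,215) and (277,237), near tabs (333,188) and (270,200), button (519,178). The gripper stays clear of the microscope block.

```bash
python3 - <<'E'
from h import *
import pickle
c=pickle.load(open("w1.pkl","rb"))
Rm=np.array([[np.cos(YAW),-np.sin(YAW)],[np.sin(YAW),np.cos(YAW)]])
for n,p in((120,(340,225)),(180,(304,214)),(240,(277,237))):
    w=atz(c,*p,.05)[:2];a=np.radians(n)
    print(n,w,"hub est",w-Rm@(.048*np.array([np.cos(a),np.sin(a)])))
for n in(90,150,210):
    a=np.radians(n)
    print("tab tip pix",n,proj(c,list(HUB+Rm@(.102*np.array([np.cos(a),np.sin(a)])))+[.046]))
print("button",atz(c,519,177,.043),depth(c,519,177),depth(c,399,124),depth(c,322,130))
img=c["image"][150:280,220:400].copy()
cv2.imwrite("pics/w1c.png",cv2.resize(img,None,fx=4,fy=4,interpolation=cv2.INTER_CUBIC))
E
```

```text
120 [ 0.50415118 -0.13683737] hub est [ 0.53524213 -0.1734072 ]
180 [ 0.48853901 -0.1841748 ] hub est [ 0.53575489 -0.17553416]
240 [ 0.5212522  -0.22072679] hub est [ 0.53737713 -0.17551631]
tab tip pix 90 [383.39577988 234.40629992]
tab tip pix 150 [335.45118767 178.41286256]
tab tip pix 210 [257.33611407 192.47385613]
button [0.44154151 0.08995338 0.043     ] [0.44142326 0.08961097 0.04349043] [ 0.37738576 -0.05861139  0.00917594] [ 0.38510504 -0.16014375  0.00533447]
```

View pics/w1c.png

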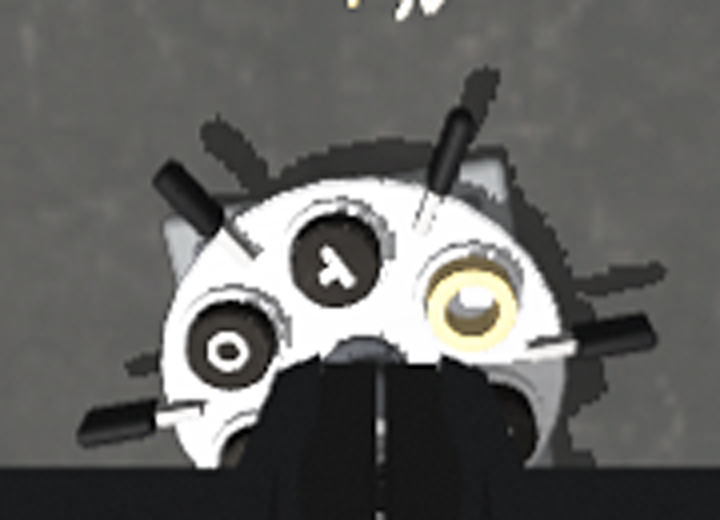

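```bash
sed -i 's/^HUB=.*/HUB=np.array([.537,-.176]);YAW=.181/' h.py; cat >> h.py <<'E'
def at(deg,z,r=.092):
    th=YAW+np.radians(deg); return [HUB[0]+r*np.cos(th),HUB[1]+r*np.sin(th),z],ori(th)
def push(a=170,b=122):
    p,o=at(a,.11); manip.move_pose(p,o)
    manip.move_linear(at(a,.03)[0],rate=.08)
    f0=np.array(manip.state()["contact_force"]); log=[]
    for d in np.arange(a-4,b-.1,-4):
        p,o=at(d,.03); manip.move_linear(p,rate=.04,rot=o)
        f=np.array(manip.state()["contact_force"])-f0; log.append((d,f.round(1).tolist()))
        if np.linalg.norm(f)>15: print("ABORT"); break
    manip.dwell(.4)
    manip.move_linear(at(d,.11)[0],rate=.12)
    print(*log,sep="\n"); print(manip.state()["clock"])
E
python3 - <<'E'
from h import *
import pickle
push()
p,o=at(175,.27,.11);manip.move_pose(p,o)
c=cap("wrist");pickle.dump(c,open("w2.pkl","wb"));cv2.imwrite("pics/w2.png",c["image"]);print(manip.state()["clock"])
E
```

```text
(np.float64(166.0), [-0.1, 0.3, -0.2])
(np.float64(162.0), [0.6, 0.3, -0.7])
(np.float64(158.0), [0.5, -1.1, -1.0])
(np.float64(154.0), [-0.9, -0.9, -0.3])
(np.float64(150.0), [-0.4, -1.6, 1.3])
(np.float64(146.0), [-0.5, -1.3, -0.8])
(np.float64(142.0), [-1.1, -1.3, -0.2])
(np.float64(138.0), [0.0, -1.3, 0.0])
(np.float64(134.0), [0.3, -0.6, -0.4])
(np.float64(130.0), [0.1, -0.6, -1.1])
(np.float64(126.0), [-0.5, -1.1, -1.1])
(np.float64(122.0), [0.5, -1.6, 0.0])
11.025
12.1083
```

View pics/w2.png

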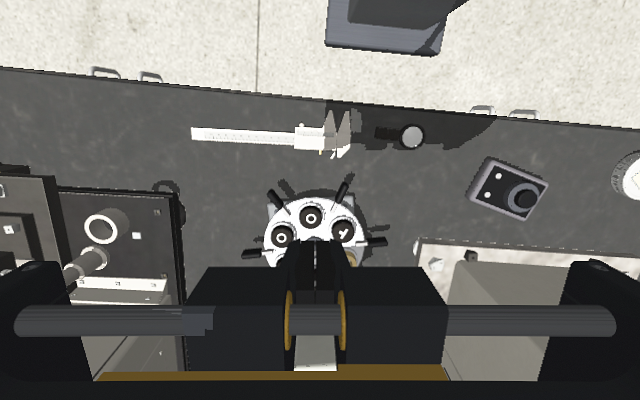

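The turret went one step clockwise: the Y-section mount is now at (343,232), the sleeve partly hidden near (352,256), and the tabs are back at the click position. Second push next, then a check from the fixed cameras.

```bash
python3 - <<'E'
from h import *
import pickle
push()
p,o=at(175,.27,.11);manip.move_pose(p,o)
c=cap("wrist");a=c["image"][150:300,200:420]
print("button",atz(c,524,198,.043))
manip.move_pose([.40,.09,.15],ori(np.pi))
t=cap("top");s=cap("side")
z=lambda i,w:cv2.resize(i,(w,300),interpolation=cv2.INTER_CUBIC)
img=np.vstack([np.hstack([z(a,440),z(t["image"][150:250,370:470],300)]),np.hstack([z(s["image"][260:360,300:420],440),z(cap("wrist")["image"],300)])])
cv2.imwrite("pics/chk.png",img);print(manip.state()["clock"],manip.state()["tool_pos"])
c=cap("wrist");pickle.dump(c,open("w3.pkl","wb"));cv2.imwrite("pics/w3.png",c["image"])
E
```

```text
(np.float64(166.0), [0.3, -0.3, -0.4])
(np.float64(162.0), [-0.4, -1.5, -0.5])
(np.float64(158.0), [-0.8, -0.6, -0.2])
(np.float64(154.0), [0.4, -1.3, -0.3])
(np.float64(150.0), [-0.6, -0.7, 0.5])
(np.float64(146.0), [-0.9, -1.3, -0.3])
(np.float64(142.0), [-0.0, -1.1, 1.0])
(np.float64(138.0), [-0.5, -0.5, 0.2])
(np.float64(134.0), [0.3, 0.0, -0.7])
(np.float64(130.0), [0.8, -0.5, -1.7])
(np.float64(126.0), [0.8, -0.4, -1.3])
(np.float64(122.0), [-0.2, 0.2, -1.2])
18.8583
button [0.44038203 0.08888908 0.043     ]
21.25 [0.40095436 0.08929879 0.15066642]
```

View pics/chk.png

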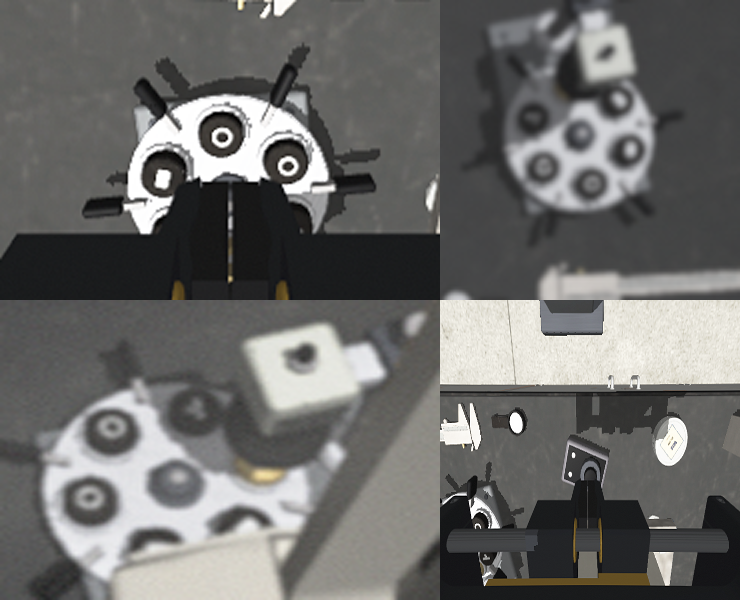

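View pics/w3.png

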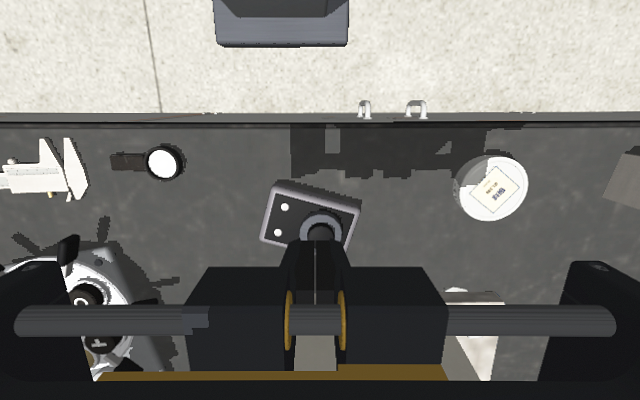

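The sleeve is now under the lens: in the side view, brass shows just below the ring light at (262,468), and the tabs are at their stops. The wrist view shows the button near (320,230), which agrees with (0.441, 0.089). Pressing now.

```bash
python3 - <<'E'
from h import *
import time
B=[.441,.0893]
manip.move_linear([*B,.09],rate=.12); manip.move_linear([*B,.050],rate=.08); manip.dwell(.3)
fz=lambda:np.mean([(manip.dwell(.02),manip.state()["contact_force"][2])[1] for _ in range(6)])
f0=fz()
for z in np.arange(.047,.0325,-.001):
    manip.move_linear([*B,z],rate=.02); f=fz()-f0; print(round(z,4),round(f,1),manip.state()["tool_pos"][2].round(4))
    if f>9: break
manip.dwell(.3)
manip.move_linear([*B,.06],rate=.05); manip.move_linear([.40,.09,.15],rate=.15)
manip.move_pose([.38,.0,.25],ori(np.pi)); manip.dwell(.5)
c=cap("wrist");s=cap("side")
z=lambda i:cv2.resize(i,(400,300),interpolation=cv2.INTER_CUBIC)
cv2.imwrite("pics/fin.png",np.hstack([z(c["image"]),z(s["image"][180:380,250:450])]))
print(manip.state()["clock"])
E
```

```text
0.047 -0.0 0.0469
0.046 -0.1 0.046
0.045 0.3 0.045
0.044 -0.2 0.044
0.043 1.8 0.0432
0.042 2.5 0.0421
0.041 2.9 0.0411
0.04 3.6 0.0401
0.039 4.3 0.0391
0.038 7.4 0.0384
0.037 15.1 0.0382
29.925
```

View pics/fin.png

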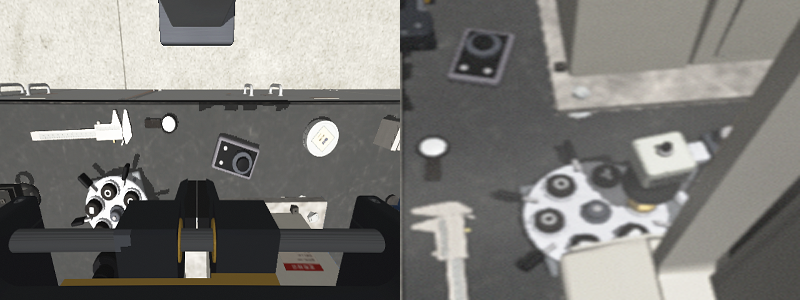

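The button bottomed out and the gripper was raised clear of it. The brass is still under the lens at (643,205), and the mounts and the loose things haven't moved.

```bash
python3 -c "
from h import *
print(order.close_job())"
```

```text
the job is handed in; nothing more can be done
None
```

I pushed the turret two clicks clockwise so the sleeve sits under the lens, pressed the release button fully down and let go of it, touched nothing else, and handed the job in at about 30 s of the 72 s allowed.

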